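Put the spacer rings away in their tube

ROBOT

A 6-joint arm with a two-finger parallel gripper is mounted at the origin on the work surface. World frame = base frame: x ahead of the robot, y to its left, z up, the work surface at z = 0. Lengths are in m, angles in rad, forces in N, time in s.
With the tool pointing down it reaches from about 0.3 to 0.775 m from the base axis. Payload 14.6 kg.
Tool frame: the origin (TCP) lies on the centre line of the jaws, within the pads' length; the fingertips stand ctrl.tcp_to_tips ahead of it and the grasp point (between the pads) lies 2 mm behind it (ctrl.tcp_to_tips is the distance from the TCP to the fingertips, in m); z points along the fingers, y is the line along which they close (so a half turn about z gives the same grasp; the last joint's range is limited). The gripper opens to 94 mm and grips with 3 to 60 N. Pads are 16 mm wide; open, the fingers measure 119 mm over their backs; the gripper's body (75 mm by 177 mm) begins 78 mm behind the grasp point.
Start: joints at [-0.067, 0.3, 1.521, -0, 1.321, -0.067], TCP at [0.55, -0, 0.222] pointing down, gripper open.
Joint ranges: [-3.03, 3.03], [-0.79, 2.21], [0.23, 2.52], [-1.04, 4.18], [0, 3.07], [-2.55, 2.55]. Speed limits (rad/s): [2.22, 2.22, 2.57, 3.14, 3.14, 3.14].

INTERFACE

Orientations are given as [roll, pitch, yaw] about the fixed x, y, z axes, in that order (R = Rz(yaw) Ry(pitch) Rx(roll)).
In Python, from station import telemetry, viewer, hand_in, ctrl gives the robot as it stands.
- The arm moves only by the tool step_arm, never from a script. Its argument "plan" is a list of rows, each an object of numbers: "dx", "dy", "dz": the shift along the tool's x, y, z scaled (see below); "rx", "ry", "rz": the turn, a rotation vector about the tool's x, y, z scaled (see below); "claw": the closure, from 0 (fully open) to 1 (shut). In form: [{"dx": .., "dy": .., "dz": .., "rx": .., "ry": .., "rz": .., "claw": ..}, ...]. A call has 1 to 10 rows; each row shifts and turns the commanded pose from where the row before left it, along the tool's axes as they then stand; what a row does not reach is not made up. The controller multiplies each number of a shift by 0.1 m and each number of a turn by 90 degrees. A row lasts 1/10 s, in which the tool goes at most 50 mm and 8.59 degrees, less where a joint would pass 70% of its speed; a pose out of reach is approached as far as the arm can. A call with a number of a shift or a turn outside -1 to 1 is refused whole. A call with a gripper value outside its range is refused whole. The fingers move at their own pace and stop on an object; "grip_force" is the grip in N (left out, the last holds). Time passes only in rows, so rows that do not move let the fingers close. It gives the time, the measured TCP pose, the force, the opening and the grip force at its end, in the units of the state.
- telemetry.get_obs(): the state, without advancing time (a new reading comes with each control period).
- viewer.camera(name): name is "scene" or "side" or "wrist"; returns a dict with "img" (384x512x3 uint8, red, green, blue), "z_map" (384x512 float32, m along the optical axis (not along the pixel's ray), 0 where there is no reading), "fx", "fy", "cx", "cy" (pixels), "dist" ([k1, k2, p1, p2, k3] as OpenCV has them; the pictures are not rectified), "R" (3x3) and "t" (3): a world point X has camera coordinates R X + t; the wrist camera has in their place "tool_from_camera" (4x4, takes a point from camera to tool coordinates, whose origin is the TCP and whose axes are the flange's). Camera axes: x right, y down, z forward; pixel columns grow to the right and rows downward; lengths in m; the calibration is good to about 2 mm. A picture is of the moment at which its call begins: read the wrist's pose just before it.
- hand_in(): hands the job in; it is judged then, once.
Trained networks look in a picture, given as the dict that the camera call returned (one of the last four; its "shot" number tells which), for a name from the list of things; names that differ only in an ending like _2 or _b are one class to them, and where a whole thing is asked for, a point or a joint stands for the part that bears it (a point fixed in the world has none). Each returns a list of dicts, best first, with "score" (0 to 1); they miss things now and then, are a little off and sometimes report something else, mostly with a low value. They report only what shows in the picture. A call takes as long as a camera call. They do not tell look-alikes from the thing itself.
- viewer.recognise(target, picture): "rect" ([left, top, right, bottom] in pixels, round what is visible of it).
The state is a dict: "time_s": time; "qpos": joint angles; "joint_vel": joint speeds; "tau": joint torques, N m; "ee_pos": TCP position; "eef_rot": TCP orientation; "force": force on the tool from outside, world axes, zero at the start; "moment": the same for the moment, N m; "grip_width": finger opening in m; "grip_force": force on a finger pad.
Only numpy, scipy, OpenCV 4.12 (cv2) and the standard library are available. Lean on these libraries where they do the work, as an engineer would, in place of code of your own. Each camera call takes 0.05 s, during which the arm holds its last target. There are 200 camera calls.

TASK

Put the three round steel spacer rings of equal diameter away in the aluminium storage tube, flat one on another in a single column: the thickest goes in first, then the medium one, then the thinnest on top. Then close the tube with its knobbed lid, seated level on the rim. Leave the hexagonal nut and the wide ring lying where they are; they do not belong in the tube.

Things in the scene. Friction and masses are not known exactly. Their poses are not given: they have to be found in the camera images.
- ring_thick: bare steel spacer ring, 46 mm outside diameter, 16 mm thick, 20 mm bore (the thickest, with the smallest hole); loose, lying flat, about 170 g. Origin at its centre (8 mm above the bench at the start), z along its axis
- ring_medium: bare steel spacer ring, 46 mm outside diameter, 12 mm thick, 27 mm bore; loose, lying flat, about 100 g. Origin at its centre (6 mm above the bench at the start), z along its axis
- ring_thin: bare steel spacer ring, 46 mm outside diameter, 9 mm thick, 34 mm bore (the thinnest, with the largest hole); loose, lying flat, about 53 g. Origin at its centre (4.5 mm above the bench at the start), z along its axis
- lid: round aluminium lid of the tube, loose, about 115 g, standing on its plug. Origin at the centre of the underside, z up. Tapered plug 0 to 4 mm above the origin (48 mm across below, 52 above), flange 84 mm across from 4 to 9 mm, cylindrical knob 20 mm across from 9 to 31 mm. Seated, its flange lies on the rim, origin 45 mm above the tube's origin, 6 mm of side play
- tube: short upright aluminium tube fixed to the bench, origin at the centre of its underside, z up: outside 70 mm, bore 58 mm, inner floor at 6 mm height; from 43 mm up it flares a little to the rim at 49 mm height (66 mm inside, 78 outside). Rings let go level at the rim within 4 mm of the axis drop flat; fingers gripping a ring's outside do not fit in. Top of the full column: 43 mm height
- hex_nut: bystander: hexagonal steel nut, 54 mm across the flats, 62 mm across the corners, 12 mm thick, 38 mm hole; loose. Origin at its centre. Not to be moved
- wide_ring: bystander: wide steel ring, 70 mm outside diameter, 56 mm bore, 9 mm thick; loose. Origin at its centre. Not to be moved
- dish: bystander: shallow round black dish with small screws, 68 mm diameter, 16 mm high, fixed to the bench. Origin at the centre of the underside
Things that resemble listed ones, but are neither listed nor needed, are in the scene too. What is shaped like the ring_thick but blue, orange or pink is not meant.

How it is judged:
By the outcome, as a careful person would: the job done as asked, in the order asked, and still so for the second after the job is handed in, with the robot touching nothing.
It also fails if it takes over 96 s, if anything falls off the work surface, if the arm or the gripper's body presses on something with over 40 N, if the wrist force passes 120 N, or if a joint passes its speed limit or range.

## Working session

There is one attempt and no reset: what is moved stays moved. The work goes in short steps, Python scripts to look and compute and a tool call to move; the robot and the scene stay as the last step left them, time stands still between calls to the robot, and variables do not carry over. Pictures are saved under pics/ and viewed, at most 14 in all, crops included, and the job is handed in when it is done.

Besides the shell and the picture viewer there is one more tool, called by a JSON object that holds its "op" and its "data". step_arm: Moves the arm, as the interface text tells. Shifts and turns lie within -1 to 1; 1 stands for 0.1 m of shift or 90 degrees of turn. Its arguments: {"type":"object","properties":{"plan":{"type":"array"},"grip_force":{"type":"number"}},"required":["plan"]}

```bash
ls; mkdir -p pics
cat > h.py <<'E'
from station import telemetry, viewer, hand_in, ctrl
import numpy as np, cv2
from scipy.spatial.transform import Rotation as Ro
def shot(n):
    o=telemetry.get_obs(); p=viewer.camera(n)
    p['K']=np.array([[p['fx'],0,p['cx']],[0,p['fy'],p['cy']],[0,0,1.]])
    if n=='wrist':
        T=np.eye(4);T[:3,:3]=Ro.from_euler('xyz',o['eef_rot']).as_matrix();T[:3,3]=o['ee_pos']
        W=T@np.asarray(p['tool_from_camera']); p['Rw'],p['c']=W[:3,:3],W[:3,3]
    else:
        R=np.asarray(p['R']);p['Rw'],p['c']=R.T,-R.T@np.asarray(p['t'])
    return p
def und(p,uv): return cv2.undistortPoints(np.array(uv,float).reshape(-1,1,2),p['K'],np.array(p['dist'],float)).reshape(-1,2)
def ray(p,uv):
    n=und(p,uv); return np.c_[n,np.ones(len(n))]@p['Rw'].T
def at_z(p,uv,z):
    d=ray(p,uv); return p['c']+d*((z-p['c'][2])/d[:,2])[:,None]
def cloud(p):
    h,w=p['z_map'].shape; u,v=np.meshgrid(np.arange(w),np.arange(h))
    X=p['c']+ray(p,np.stack([u,v],-1))*p['z_map'].reshape(-1,1)
    return X.reshape(h,w,3)
def save(p,f): cv2.imwrite('pics/'+f,p['img'][:,:,::-1])
E
python3 - <<'E'
from h import *
print(ctrl.tcp_to_tips, telemetry.get_obs())
for n in ['scene','side','wrist']:
    p=shot(n); save(p,n+'0.png'); X=cloud(p); print(n,p['c'].round(3),p['Rw'][:,2].round(2))
    for t in ['ring_thick','ring_medium','ring_thin','lid','tube','hex_nut','wide_ring','dish']:
        for r in viewer.recognise(t,p)[:5]:
            a,b,c,d=[int(x) for x in r['rect']]; q=X[max(b,0):d+1,max(a,0):c+1].reshape(-1,3); q=q[(q[:,2]>0.004)&(q[:,2]<0.1)]
            print(t,round(r['score'],2),[a,b,c,d], q.mean(0).round(3) if len(q) else '', np.percentile(q[:,2],95).round(3) if len(q) else '')
ims=[cv2.imread(f'pics/{n}0.png') for n in ['scene','side','wrist']]
E
```

```text
pics
0.017 {'time_s': 0.0, 'qpos': array([-6.65586794e-02,  3.00475536e-01,  1.52159277e+00,  2.16039323e-05,
        1.32067830e+00, -6.65999184e-02]), 'joint_vel': array([ 2.65318449e-04,  5.18846257e-04,  4.13004357e-04, -1.12341862e-03,
       -6.70654947e-04,  9.82915372e-05]), 'tau': array([-1.53750298e-03, -5.31805658e+01, -3.52735734e+01,  7.07558286e-02,
        2.43994006e-02, -4.79655944e-05]), 'ee_pos': array([5.49757623e-01, 4.12698848e-05, 2.21878935e-01]), 'eef_rot': array([-3.14044265e+00, -9.76758860e-05,  1.57083215e+00]), 'force': array([ 0.67170089, -0.00620076,  0.12567718]), 'moment': array([-0.00975918, -0.02172806, -0.02295483]), 'grip_force': 0.0, 'grip_width': 0.0943837513135993}
scene [ 0.891 -0.429  0.649] [-0.42  0.54 -0.73]
ring_thick 0.88 [272, 220, 297, 245] [ 0.641 -0.019  0.014] 0.017
ring_thick 0.68 [293, 178, 311, 194] [0.601 0.111 0.013] 0.017
ring_thick 0.59 [318, 201, 343, 222] [0.688 0.087 0.013] 0.017
ring_thick 0.59 [251, 196, 272, 216] [0.563 0.014 0.013] 0.017
ring_medium 0.78 [160, 322, 190, 351] [ 0.611 -0.293  0.011] 0.013
ring_thin 0.73
[... 918 characters left out ...]
5] [ 0.427 -0.274  0.009] 0.012
dish 0.94 [248, 227, 286, 262] [0.473 0.103 0.009] 0.017
wrist [0.551 0.07  0.386] [ 0.   -0.24 -0.97]
ring_thick 0.96 [305, 169, 338, 205] [ 0.637 -0.014  0.016] 0.018
ring_thick 0.8 [245, 141, 281, 177] [0.559 0.018 0.017] 0.018
ring_thick 0.74 [345, 82, 387, 122] [0.686 0.093 0.016] 0.018
ring_thick 0.6 [273, 64, 312, 99] [0.595 0.114 0.016] 0.018
ring_medium 0.55 [287, 340, 302, 343] [ 0.609 -0.269  0.006] 0.009
ring_thin 0.62 [286, 233, 321, 265] [ 0.618 -0.11   0.009] 0.011
hex_nut 0.87 [165, 196, 209, 236] [ 0.462 -0.056  0.012] 0.014
wide_ring 0.93 [158, 325, 201, 351] [ 0.431 -0.257  0.009] 0.011
dish 0.58 [168, 59, 224, 118] [0.473 0.106 0.008] 0.017
```

Run:
```python
import cv2
s=cv2.imread('pics/scene0.png')[100:370,70:390]
cv2.imwrite('pics/sc.png',cv2.resize(s,None,fx=2.2,fy=2.2,interpolation=cv2.INTER_CUBIC))
```

```text
(no output)
```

View pics/sc.png

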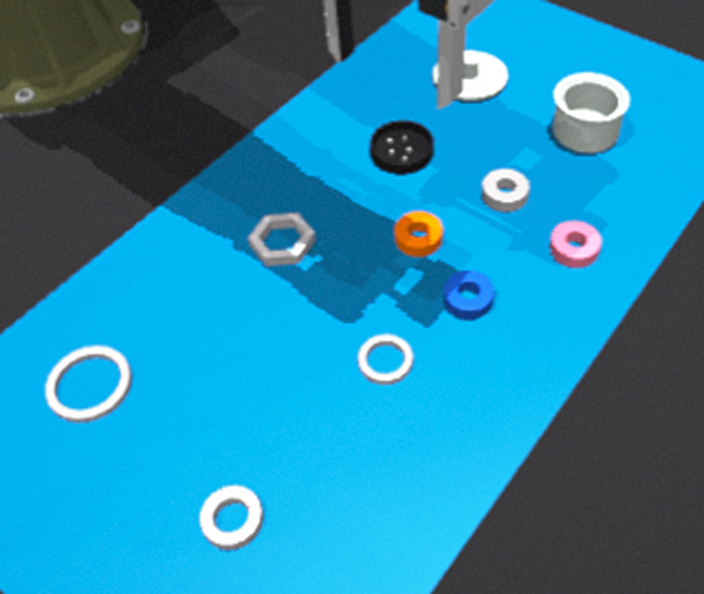

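View pics/wrist0.png

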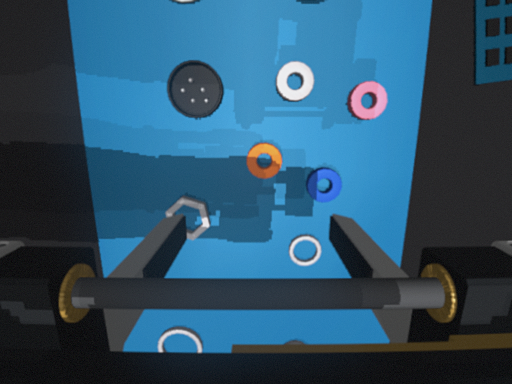

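View pics/side0.png

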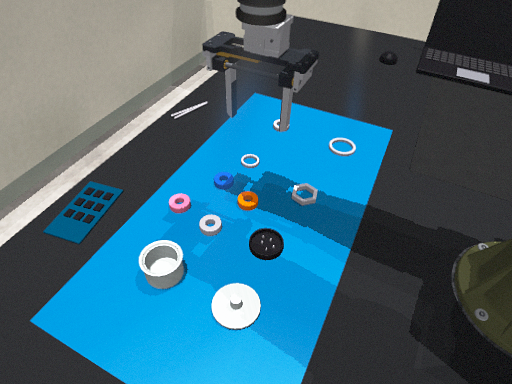

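The scene view shows bare rings: thick at crop (505,188), thin at (385,358), medium at (230,517), plus lid at (470,75) and tube at (590,110). The orange, blue and pink rings are decoys. The wrist and side views agree. Next I'll measure exact centres.

```bash
cat >> h.py <<'E'
def circ(P):
    A=np.c_[2*P,np.ones(len(P))]; s=np.linalg.lstsq(A,(P**2).sum(1),rcond=None)[0]; return s[:2],np.sqrt(s[2]+s[0]**2+s[1]**2)
def ringfit(p,X,near,zmin,zmax,zt,rmax=.06,f=None):
    """mask pixels by cloud height near a point, outer contour projected on plane zt, circle"""
    m=(np.hypot(X[...,0]-near[0],X[...,1]-near[1])<rmax)&(X[...,2]>zmin)&(X[...,2]<zmax)
    m=m.astype(np.uint8); cs,_=cv2.findContours(m,cv2.RETR_EXTERNAL,cv2.CHAIN_APPROX_NONE)
    if not cs: return None
    c=max(cs,key=cv2.contourArea).reshape(-1,2); P=at_z(p,c,zt)[:,:2]
    zz=np.median(X[...,2][m>0])
    e,r=circ(P)
    for _ in range(3):
        d=np.abs(np.hypot(*(P-e).T)-r); e,r=circ(P[d<=np.percentile(d,80)])
    return e.round(4),r.round(4),zz.round(4),int(m.sum())
def triang(ps,uvs):
    A=np.zeros((3,3));b=np.zeros(3)
    for p,uv in zip(ps,uvs):
        d=ray(p,[uv])[0];d/=np.linalg.norm(d);M=np.eye(3)-np.outer(d,d);A+=M;b+=M@p['c']
    return np.linalg.solve(A,b)
E
python3 - <<'E'
from h import *
ps={n:shot(n) for n in ['scene','side','wrist']}
things={'thick':((.596,.114),.012,.025,.016),'thin':((.619,-.112),.006,.018,.009),'medium':((.612,-.287),.008,.02,.012),
'lidflange':((.47,.25),.0065,.016,.009),'knob':((.47,.25),.025,.04,.031),'tuberim':((.616,.244),.044,.06,.049)}
for k,(n,a,b,zt) in things.items():
    for c,p in ps.items():
        print(k,c,ringfit(p,cloud(p),n,a,b,zt,.055))
mid=lambda r:((r[0]+r[2])/2,(r[1]+r[3])/2)
print('tri thick',triang([ps['scene'],ps['side'],ps['wrist']],[mid([293,178,311,194]),mid([198,214,223,237]),mid([273,64,312,99])]))
print('tri thin',triang([ps['scene'],ps['wrist']],[mid([233,250,258,276]),mid([286,233,321,265])]))
print('tri med',triang([ps['scene'],ps['side']],[mid([160,322,190,351]),mid([271,119,290,131])]))
print('tri tube',triang([ps['scene'],ps['side']],[mid([321,131,352,168]),mid([139,239,185,288])]))
E
```

```text
thick scene (array([0.5978, 0.1109]), np.float64(0.0225), np.float64(0.0149), 225)
thick side (array([0.5944, 0.1146]), np.float64(0.0225), np.float64(0.0167), 285)
thick wrist (array([0.596 , 0.1142]), np.float64(0.0219), np.float64(0.0168), 922)
thin scene (array([ 0.6194, -0.1134]), np.float64(0.0216), np.float64(0.0079), 187)
thin side (array([ 0.6162, -0.1118]), np.float64(0.0221), np.float64(0.0092), 103)
thin wrist (array([ 0.6181, -0.1103]), np.float64(0.022), np.float64(0.0095), 373)
medium scene (array([ 0.6103, -0.2925]), np.float64(0.0224), np.float64(0.0114), 408)
medium side (array([ 0.6124, -0.289 ]), np.float64(0.0194), np.float64(0.0127), 51)
medium wrist (array([ 0.6083, -0.2736]), np.float64(0.0094), np.float64(0.0094), 23)
lidflange scene (array([0.4674, 0.2441]), np.float64(0.0392), np.float64(0.0083), 268)
lidflange side (array([0.4641, 0.246 ]), np.float64(0.0412), np.float64(0.0096), 1596)
lidflange wrist (array([0.4665, 0.2178]), np.float64(0.0136), np.float64(0.0085), 33)
knob scene (array([0.4674, 0.2423]), np.float64(0.0105), np.float64(0.0294), 37)
knob side (array([0.4634, 0.247 ]), np.float64(0.0104), np.float64(0.0309), 126)
knob wrist None
tuberim scene (array([0.615 , 0.2429]), np.float64(0.0372), np.float64(0.0472), 230)
tuberim side (array([0.6146, 0.2453]), np.float64(0.0371), np.float64(0.0483), 526)
tuberim wrist None
tri thick [0.59609001 0.11529539 0.00634238]
tri thin [ 0.61755619 -0.11131117  0.0023568 ]
tri med [ 0.61035511 -0.29404963  0.00447623]
tri tube [0.61387171 0.24491192 0.02878701]
```

{"op": "step_arm", "data": {"plan": [{"dx": 0.285, "dy": 0.116, "dz": 0.25, "claw": 0.3}, {"dx": 0.285, "dy": 0.116, "dz": 0.25, "claw": 0.3}, {"dx": 0.285, "dy": 0.116, "dz": 0.25, "claw": 0.3}, {"dx": 0.285, "dy": 0.116, "dz": 0.25, "claw": 0.3}, {"claw": 0.3}, {"claw": 0.3}, {"claw": 0.3}], "grip_force": 20}}

```text
$.plan[0]: bad value
```

Run:
```python
from h import *
o=telemetry.get_obs();print(o['ee_pos'].round(4),o['eef_rot'].round(4),o['grip_width'])
p=shot('wrist');X=cloud(p);save(p,'w1.png')
print(ringfit(p,X,(.596,.114),.012,.025,.016,.03),ringfit(p,X,(.615,.244),.044,.06,.049,.055))
```

```text
[0.55   0.     0.2225] [3.1415 0.     1.5708] 0.093950729923189
(array([0.5959, 0.1142]), np.float64(0.022), np.float64(0.0168), 925) None
```

View pics/w1.png

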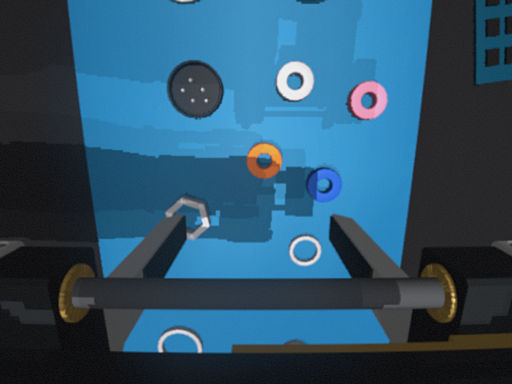

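The picture is unchanged because the move was refused. Every key is probably required in each row.

{"op": "step_arm", "data": {"plan": [{"dx": 0.285, "dy": 0.115, "dz": 0.25, "rx": 0, "ry": 0, "rz": 0, "claw": 0.3}, {"dx": 0.285, "dy": 0.115, "dz": 0.25, "rx": 0, "ry": 0, "rz": 0, "claw": 0.3}, {"dx": 0.285, "dy": 0.115, "dz": 0.25, "rx": 0, "ry": 0, "rz": 0, "claw": 0.3}, {"dx": 0.285, "dy": 0.115, "dz": 0.25, "rx": 0, "ry": 0, "rz": 0, "claw": 0.3}, {"dx": 0, "dy": 0, "dz": 0, "rx": 0, "ry": 0, "rz": 0, "claw": 0.3}, {"dx": 0, "dy": 0, "dz": 0, "rx": 0, "ry": 0, "rz": 0, "claw": 0.3}, {"dx": 0, "dy": 0, "dz": 0, "rx": 0, "ry": 0, "rz": 0, "claw": 0.3}], "grip_force": 20}}

```text
time_s: 2.25
ee_pos: [0.5963, 0.1133, 0.1235]
eef_rot: [3.14, -0.0, 1.57]
force: [0.8, 0.2, 0.1]
grip_width: 0.0654
grip_force: 0.0
```

Run:
```python
from h import *
o=telemetry.get_obs();print(o['ee_pos'].round(4),o['eef_rot'].round(4),o['grip_width'])
p=shot('wrist');X=cloud(p);save(p,'w2.png')
print(ringfit(p,X,(.596,.114),.012,.025,.016,.03),ringfit(p,X,(.615,.244),.044,.06,.049,.055))
```

```text
[0.5963 0.1133 0.1235] [ 3.1402e+00 -1.0000e-04  1.5702e+00] 0.06544244261535712
(array([0.5961, 0.1148]), np.float64(0.0224), np.float64(0.0169), 1402) (array([0.6161, 0.2427]), np.float64(0.034), np.float64(0.0488), 2741)
```

View pics/w2.png

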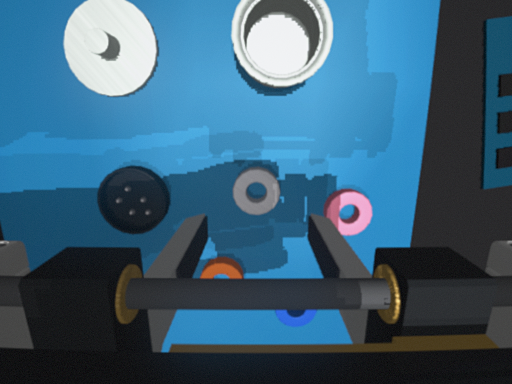

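The wrist view shows the thick ring at (257,191), the tube at (282,40) and the lid at (110,45). The arm is over the ring, so I'll descend and grip.

{"op": "step_arm", "data": {"plan": [{"dx": 0.01, "dy": 0, "dz": 0.3, "rx": 0, "ry": 0, "rz": 0, "claw": 0.3}, {"dx": 0, "dy": 0, "dz": 0.3, "rx": 0, "ry": 0, "rz": 0, "claw": 0.3}, {"dx": 0, "dy": 0, "dz": 0.25, "rx": 0, "ry": 0, "rz": 0, "claw": 0.3}, {"dx": 0, "dy": 0, "dz": 0.17, "rx": 0, "ry": 0, "rz": 0, "claw": 0.3}, {"dx": 0, "dy": 0, "dz": 0, "rx": 0, "ry": 0, "rz": 0, "claw": 0.3}, {"dx": 0, "dy": 0, "dz": 0, "rx": 0, "ry": 0, "rz": 0, "claw": 0.3}], "grip_force": 25}}

```text
time_s: 2.9
ee_pos: [0.5965, 0.1145, 0.0217]
eef_rot: [3.14, -0.0, 1.57]
force: [0.1, -0.3, 0.9]
grip_width: 0.0658
grip_force: 0.0
```

{"op": "step_arm", "data": {"plan": [{"dx": 0, "dy": 0, "dz": 0, "rx": 0, "ry": 0, "rz": 0, "claw": 0.6}, {"dx": 0, "dy": 0, "dz": 0, "rx": 0, "ry": 0, "rz": 0, "claw": 0.6}, {"dx": 0, "dy": 0, "dz": 0, "rx": 0, "ry": 0, "rz": 0, "claw": 0.6}, {"dx": 0, "dy": 0, "dz": 0, "rx": 0, "ry": 0, "rz": 0, "claw": 0.6}, {"dx": 0, "dy": 0, "dz": 0, "rx": 0, "ry": 0, "rz": 0, "claw": 0.6}, {"dx": 0, "dy": 0, "dz": 0, "rx": 0, "ry": 0, "rz": 0, "claw": 0.6}], "grip_force": 25}}

```text
time_s: 3.5
ee_pos: [0.5963, 0.115, 0.0213]
eef_rot: [3.141, -0.0, 1.571]
force: [-0.9, -0.8, 6.9]
grip_width: 0.0457
grip_force: 25.0
```

{"op": "step_arm", "data": {"plan": [{"dx": 0, "dy": 0, "dz": -0.2, "rx": 0, "ry": 0, "rz": 0, "claw": 0.6}, {"dx": 0, "dy": 0, "dz": -0.3, "rx": 0, "ry": 0, "rz": 0, "claw": 0.6}, {"dx": 0, "dy": 0, "dz": -0.3, "rx": 0, "ry": 0, "rz": 0, "claw": 0.6}, {"dx": 0.16, "dy": 0.03, "dz": -0.2, "rx": 0, "ry": 0, "rz": 0, "claw": 0.6}, {"dx": 0.3, "dy": 0.05, "dz": 0, "rx": 0, "ry": 0, "rz": 0, "claw": 0.6}, {"dx": 0.3, "dy": 0.05, "dz": 0, "rx": 0, "ry": 0, "rz": 0, "claw": 0.6}, {"dx": 0.3, "dy": 0.05, "dz": 0, "rx": 0, "ry": 0, "rz": 0, "claw": 0.6}, {"dx": 0.22, "dy": 0.01, "dz": 0, "rx": 0, "ry": 0, "rz": 0, "claw": 0.6}, {"dx": 0, "dy": 0, "dz": 0, "rx": 0, "ry": 0, "rz": 0, "claw": 0.6}, {"dx": 0, "dy": 0, "dz": 0, "rx": 0, "ry": 0, "rz": 0, "claw": 0.6}]}}

```text
time_s: 4.5
ee_pos: [0.6147, 0.2429, 0.12]
eef_rot: [-3.141, 0.0, 1.571]
force: [-0.4, -0.5, -1.5]
grip_width: 0.0453
grip_force: 25.0
```

Run:
```python
from h import *
o=telemetry.get_obs();print(o['ee_pos'].round(4),o['eef_rot'].round(4),o['grip_width'],o['force'])
p=shot('wrist');X=cloud(p);save(p,'w3.png')
print(ringfit(p,X,(.615,.244),.044,.06,.049,.055), ringfit(p,X,(.615,.244),.10,.14,.126,.03))
```

```text
[0.6147 0.2429 0.12  ] [-3.1409e+00  4.0000e-04  1.5715e+00] 0.045301757199466455 [-0.38540065 -0.54689054 -1.54429686]
(array([0.6151, 0.2488]), np.float64(0.0344), np.float64(0.0488), 1982) (array([0.616 , 0.2486]), np.float64(0.0232), np.float64(0.1155), 4503)
```

View pics/w3.png

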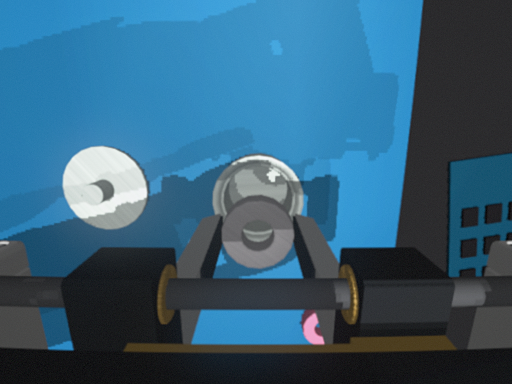

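The wrist view shows the ring held level at (258,232), over the tube at (258,195). I'll lower it and release.

{"op": "step_arm", "data": {"plan": [{"dx": 0.005, "dy": 0.005, "dz": 0.2, "rx": 0, "ry": 0, "rz": 0, "claw": 0.6}, {"dx": 0, "dy": 0, "dz": 0.2, "rx": 0, "ry": 0, "rz": 0, "claw": 0.6}, {"dx": 0, "dy": 0, "dz": 0.1, "rx": 0, "ry": 0, "rz": 0, "claw": 0.6}, {"dx": 0, "dy": 0, "dz": 0, "rx": 0, "ry": 0, "rz": 0, "claw": 0.6}, {"dx": 0, "dy": 0, "dz": 0, "rx": 0, "ry": 0, "rz": 0, "claw": 0.6}, {"dx": 0, "dy": 0, "dz": 0, "rx": 0, "ry": 0, "rz": 0, "claw": 0.6}]}}

```text
time_s: 5.15
ee_pos: [0.616, 0.2435, 0.0717]
eef_rot: [3.14, -0.001, 1.571]
force: [0.7, 0.5, -2.9]
grip_width: 0.045
grip_force: 25.0
```

Run:
```python
from h import *
p=shot('side');X=cloud(p);q=p['img'][220:310,110:220];cv2.imwrite('pics/s4.png',cv2.resize(q[:,:,::-1],None,fx=5,fy=5,interpolation=2))
w=shot('wrist');X=cloud(w);print(telemetry.get_obs()['ee_pos'],ringfit(w,X,(.615,.244),.06,.075,.064,.023))
```

```text
[0.61584443 0.24355953 0.07141351] (array([0.6157, 0.2433]), np.float64(0.0227), np.float64(0.0671), 3267)
```

View pics/s4.png

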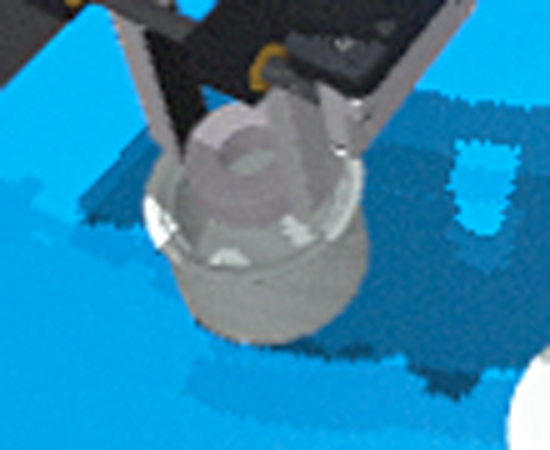

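The side view shows the ring centred over the tube mouth at crop (240,175), at rim height. I'll lower it 2 mm and open.

{"op": "step_arm", "data": {"plan": [{"dx": 0, "dy": 0, "dz": 0.02, "rx": 0, "ry": 0, "rz": 0, "claw": 0.6}, {"dx": 0, "dy": 0, "dz": 0, "rx": 0, "ry": 0, "rz": 0, "claw": 0.6}, {"dx": 0, "dy": 0, "dz": 0, "rx": 0, "ry": 0, "rz": 0, "claw": 0.3}, {"dx": 0, "dy": 0, "dz": 0, "rx": 0, "ry": 0, "rz": 0, "claw": 0.3}, {"dx": 0, "dy": 0, "dz": 0, "rx": 0, "ry": 0, "rz": 0, "claw": 0.3}, {"dx": 0, "dy": 0, "dz": 0, "rx": 0, "ry": 0, "rz": 0, "claw": 0.3}, {"dx": 0, "dy": 0, "dz": -0.3, "rx": 0, "ry": 0, "rz": 0, "claw": 0.3}, {"dx": -0.2, "dy": 0, "dz": -0.4, "rx": 0, "ry": 0, "rz": 0, "claw": 0.3}, {"dx": -0.4, "dy": 0, "dz": -0.1, "rx": 0, "ry": 0, "rz": 0, "claw": 0.3}, {"dx": -0.4, "dy": 0, "dz": 0, "rx": 0, "ry": 0, "rz": 0, "claw": 0.3}]}}

```text
time_s: 6.25
ee_pos: [0.6161, 0.1429, 0.151]
eef_rot: [3.138, -0.001, 1.572]
force: [0.0, -0.7, -1.2]
grip_width: 0.0656
grip_force: 0.0
```

Run:
```python
from h import *
print(telemetry.get_obs()['ee_pos'])
p=shot('wrist');X=cloud(p);save(p,'w5.png')
print(ringfit(p,X,(.6155,.2435),.015,.035,.022,.024),ringfit(p,X,(.615,.244),.044,.06,.049,.055))
```

```text
[0.61610648 0.14291237 0.15098403]
(array([0.6164, 0.2429]), np.float64(0.0223), np.float64(0.0227), 1514) (array([0.6158, 0.2464]), np.float64(0.0379), np.float64(0.0487), 2880)
```

View pics/w5.png

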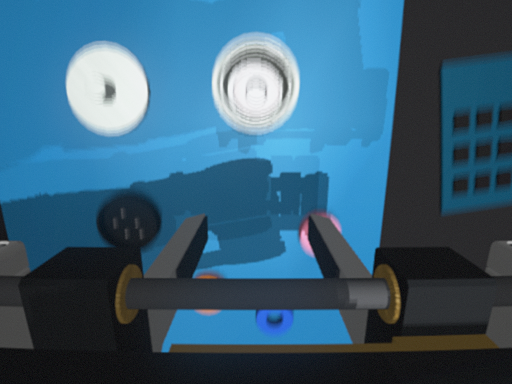

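The thick ring is flat in the tube (wrist view (255,88); measured top 22.7 mm). Next is the medium ring.

{"op": "step_arm", "data": {"plan": [{"dx": -0.4, "dy": 0, "dz": 0, "rx": 0, "ry": 0, "rz": 0, "claw": 0.3}, {"dx": -0.45, "dy": 0, "dz": 0, "rx": 0, "ry": 0, "rz": 0, "claw": 0.3}, {"dx": -0.45, "dy": 0, "dz": 0, "rx": 0, "ry": 0, "rz": 0, "claw": 0.3}, {"dx": -0.45, "dy": 0, "dz": 0, "rx": 0, "ry": 0, "rz": 0, "claw": 0.3}, {"dx": -0.45, "dy": 0, "dz": 0, "rx": 0, "ry": 0, "rz": 0, "claw": 0.3}, {"dx": -0.45, "dy": 0, "dz": 0, "rx": 0, "ry": 0, "rz": 0, "claw": 0.3}, {"dx": -0.45, "dy": 0, "dz": 0, "rx": 0, "ry": 0, "rz": 0, "claw": 0.3}, {"dx": -0.45, "dy": 0, "dz": 0, "rx": 0, "ry": 0, "rz": 0, "claw": 0.3}, {"dx": -0.45, "dy": -0.05, "dz": 0, "rx": 0, "ry": 0, "rz": 0, "claw": 0.3}, {"dx": -0.3, "dy": 0, "dz": 0, "rx": 0, "ry": 0, "rz": 0, "claw": 0.3}]}}

```text
time_s: 7.3
ee_pos: [0.6096, -0.2895, 0.1484]
eef_rot: [-3.142, 0.0, 1.569]
force: [-0.7, 0.4, -0.9]
grip_width: 0.0659
grip_force: 0.0
```

{"op": "step_arm", "data": {"plan": [{"dx": 0, "dy": 0, "dz": 0.2, "rx": 0, "ry": 0, "rz": 0, "claw": 0.3}, {"dx": 0, "dy": 0, "dz": 0, "rx": 0, "ry": 0, "rz": 0, "claw": 0.3}, {"dx": 0, "dy": 0, "dz": 0, "rx": 0, "ry": 0, "rz": 0, "claw": 0.3}, {"dx": 0, "dy": 0, "dz": 0, "rx": 0, "ry": 0, "rz": 0, "claw": 0.3}]}}

```text
time_s: 7.7
ee_pos: [0.611, -0.2859, 0.1295]
eef_rot: [3.141, 0.0, 1.572]
force: [-0.2, -0.4, -0.8]
grip_width: 0.066
grip_force: 0.0
```

Run:
```python
from h import *
print(telemetry.get_obs()['ee_pos'],telemetry.get_obs()['eef_rot'])
p=shot('wrist');X=cloud(p);save(p,'w6.png')
print(ringfit(p,X,(.611,-.2915),.008,.02,.012,.035))
```

```text
[ 0.61096774 -0.28591992  0.12946663] [3.14063102e+00 4.65003275e-04 1.57171922e+00]
(array([ 0.6099, -0.2903]), np.float64(0.0224), np.float64(0.0128), 1069)
```

{"op": "step_arm", "data": {"plan": [{"dx": -0.045, "dy": -0.008, "dz": 0.3, "rx": 0, "ry": 0, "rz": 0, "claw": 0.3}, {"dx": 0, "dy": 0, "dz": 0.3, "rx": 0, "ry": 0, "rz": 0, "claw": 0.3}, {"dx": 0, "dy": 0, "dz": 0.3, "rx": 0, "ry": 0, "rz": 0, "claw": 0.3}, {"dx": 0, "dy": 0, "dz": 0.18, "rx": 0, "ry": 0, "rz": 0, "claw": 0.3}, {"dx": 0, "dy": 0, "dz": 0, "rx": 0, "ry": 0, "rz": 0, "claw": 0.3}, {"dx": 0, "dy": 0, "dz": 0, "rx": 0, "ry": 0, "rz": 0, "claw": 0.3}, {"dx": 0, "dy": 0, "dz": 0, "rx": 0, "ry": 0, "rz": 0, "claw": 0.3}]}}

```text
time_s: 8.45
ee_pos: [0.6102, -0.2911, 0.0216]
eef_rot: [3.14, 0.001, 1.571]
force: [-0.1, 0.2, -0.5]
grip_width: 0.0659
grip_force: 0.0
```

{"op": "step_arm", "data": {"plan": [{"dx": 0, "dy": 0, "dz": 0, "rx": 0, "ry": 0, "rz": 0, "claw": 0.6}, {"dx": 0, "dy": 0, "dz": 0, "rx": 0, "ry": 0, "rz": 0, "claw": 0.6}, {"dx": 0, "dy": 0, "dz": 0, "rx": 0, "ry": 0, "rz": 0, "claw": 0.6}, {"dx": 0, "dy": 0, "dz": 0, "rx": 0, "ry": 0, "rz": 0, "claw": 0.6}, {"dx": 0, "dy": 0, "dz": 0, "rx": 0, "ry": 0, "rz": 0, "claw": 0.6}, {"dx": 0, "dy": 0, "dz": 0, "rx": 0, "ry": 0, "rz": 0, "claw": 0.6}]}}

```text
time_s: 9.05
ee_pos: [0.6098, -0.2911, 0.0207]
eef_rot: [3.141, 0.0, 1.571]
force: [0.1, 0.1, 4.8]
grip_width: 0.0449
grip_force: 25.0
```

{"op": "step_arm", "data": {"plan": [{"dx": 0, "dy": 0, "dz": -0.2, "rx": 0, "ry": 0, "rz": 0, "claw": 0.6}, {"dx": 0, "dy": 0, "dz": -0.3, "rx": 0, "ry": 0, "rz": 0, "claw": 0.6}, {"dx": 0, "dy": 0, "dz": -0.3, "rx": 0, "ry": 0, "rz": 0, "claw": 0.6}, {"dx": 0.2, "dy": 0.06, "dz": -0.25, "rx": 0, "ry": 0, "rz": 0, "claw": 0.6}, {"dx": 0.4, "dy": 0, "dz": 0, "rx": 0, "ry": 0, "rz": 0, "claw": 0.6}, {"dx": 0.45, "dy": 0, "dz": 0, "rx": 0, "ry": 0, "rz": 0, "claw": 0.6}, {"dx": 0.45, "dy": 0, "dz": 0, "rx": 0, "ry": 0, "rz": 0, "claw": 0.6}, {"dx": 0.45, "dy": 0, "dz": 0, "rx": 0, "ry": 0, "rz": 0, "claw": 0.6}, {"dx": 0.45, "dy": 0, "dz": 0, "rx": 0, "ry": 0, "rz": 0, "claw": 0.6}, {"dx": 0.45, "dy": 0, "dz": 0, "rx": 0, "ry": 0, "rz": 0, "claw": 0.6}]}}

```text
time_s: 10.05
ee_pos: [0.6153, -0.0042, 0.1252]
eef_rot: [-3.141, -0.0, 1.571]
force: [0.7, -0.7, -1.9]
grip_width: 0.0451
grip_force: 25.0
```

{"op": "step_arm", "data": {"plan": [{"dx": 0.45, "dy": 0, "dz": 0, "rx": 0, "ry": 0, "rz": 0, "claw": 0.6}, {"dx": 0.45, "dy": 0, "dz": 0, "rx": 0, "ry": 0, "rz": 0, "claw": 0.6}, {"dx": 0.45, "dy": 0, "dz": 0, "rx": 0, "ry": 0, "rz": 0, "claw": 0.6}, {"dx": 0.45, "dy": 0, "dz": 0, "rx": 0, "ry": 0, "rz": 0, "claw": 0.6}, {"dx": 0.4, "dy": 0, "dz": 0, "rx": 0, "ry": 0, "rz": 0, "claw": 0.6}, {"dx": 0.3, "dy": 0, "dz": 0, "rx": 0, "ry": 0, "rz": 0, "claw": 0.6}, {"dx": 0, "dy": 0, "dz": 0, "rx": 0, "ry": 0, "rz": 0, "claw": 0.6}, {"dx": 0, "dy": 0, "dz": 0, "rx": 0, "ry": 0, "rz": 0, "claw": 0.6}, {"dx": 0, "dy": 0, "dz": 0, "rx": 0, "ry": 0, "rz": 0, "claw": 0.6}]}}

```text
time_s: 10.95
ee_pos: [0.6158, 0.243, 0.1252]
eef_rot: [-3.141, 0.0, 1.57]
force: [0.0, -0.1, -0.2]
grip_width: 0.0452
grip_force: 25.0
```

{"op": "step_arm", "data": {"plan": [{"dx": 0.004, "dy": -0.003, "dz": 0.2, "rx": 0, "ry": 0, "rz": 0, "claw": 0.6}, {"dx": 0, "dy": 0, "dz": 0.2, "rx": 0, "ry": 0, "rz": 0, "claw": 0.6}, {"dx": 0, "dy": 0, "dz": 0.15, "rx": 0, "ry": 0, "rz": 0, "claw": 0.6}, {"dx": 0, "dy": 0, "dz": 0, "rx": 0, "ry": 0, "rz": 0, "claw": 0.6}, {"dx": 0, "dy": 0, "dz": 0, "rx": 0, "ry": 0, "rz": 0, "claw": 0.6}, {"dx": 0, "dy": 0, "dz": 0, "rx": 0, "ry": 0, "rz": 0, "claw": 0.6}]}}

```text
time_s: 11.55
ee_pos: [0.616, 0.2444, 0.0717]
eef_rot: [3.14, -0.001, 1.571]
force: [0.3, -0.9, -0.1]
grip_width: 0.045
grip_force: 25.0
```

Run:
```python
from h import *
w=shot('wrist');X=cloud(w);print(telemetry.get_obs()['ee_pos'],ringfit(w,X,(.615,.244),.055,.068,.061,.023))
```

```text
[0.61592672 0.24443895 0.07166031] (array([0.6158, 0.244 ]), np.float64(0.0221), np.float64(0.0636), 2526)
```

{"op": "step_arm", "data": {"plan": [{"dx": 0, "dy": 0, "dz": 0.02, "rx": 0, "ry": 0, "rz": 0, "claw": 0.6}, {"dx": 0, "dy": 0, "dz": 0, "rx": 0, "ry": 0, "rz": 0, "claw": 0.6}, {"dx": 0, "dy": 0, "dz": 0, "rx": 0, "ry": 0, "rz": 0, "claw": 0.3}, {"dx": 0, "dy": 0, "dz": 0, "rx": 0, "ry": 0, "rz": 0, "claw": 0.3}, {"dx": 0, "dy": 0, "dz": 0, "rx": 0, "ry": 0, "rz": 0, "claw": 0.3}, {"dx": 0, "dy": 0, "dz": 0, "rx": 0, "ry": 0, "rz": 0, "claw": 0.3}, {"dx": 0, "dy": 0, "dz": -0.3, "rx": 0, "ry": 0, "rz": 0, "claw": 0.3}, {"dx": -0.2, "dy": 0, "dz": -0.4, "rx": 0, "ry": 0, "rz": 0, "claw": 0.3}, {"dx": -0.4, "dy": 0, "dz": -0.1, "rx": 0, "ry": 0, "rz": 0, "claw": 0.3}, {"dx": -0.4, "dy": 0, "dz": 0, "rx": 0, "ry": 0, "rz": 0, "claw": 0.3}]}}

```text
time_s: 12.6
ee_pos: [0.616, 0.1438, 0.151]
eef_rot: [3.138, -0.001, 1.572]
force: [0.9, -0.7, -0.9]
grip_width: 0.0658
grip_force: 0.0
```

Run:
```python
from h import *
print(telemetry.get_obs()['ee_pos'])
p=shot('wrist');X=cloud(p);save(p,'w7.png')
print(ringfit(p,X,(.6155,.2435),.028,.042,.034,.027))
m=(np.hypot(X[...,0]-.6155,X[...,1]-.2435)<.024)&(X[...,2]>.028); q=X[m]
print(np.linalg.lstsq(np.c_[q[:,:2]-[.6155,.2435],np.ones(len(q))],q[:,2],rcond=None)[0])
```

```text
[0.61600986 0.14382119 0.15098659]
(array([0.6166, 0.2448]), np.float64(0.0224), np.float64(0.0347), 1351)
[ 0.00080133 -0.00272333  0.03458841]
```

The medium ring is flat in the tube: top at 34.7 mm, no tilt. Now the thin ring.

{"op": "step_arm", "data": {"plan": [{"dx": -0.42, "dy": 0.01, "dz": 0, "rx": 0, "ry": 0, "rz": 0, "claw": 0.3}, {"dx": -0.45, "dy": 0, "dz": 0, "rx": 0, "ry": 0, "rz": 0, "claw": 0.3}, {"dx": -0.45, "dy": 0, "dz": 0, "rx": 0, "ry": 0, "rz": 0, "claw": 0.3}, {"dx": -0.45, "dy": 0, "dz": 0.1, "rx": 0, "ry": 0, "rz": 0, "claw": 0.3}, {"dx": -0.45, "dy": 0, "dz": 0.1, "rx": 0, "ry": 0, "rz": 0, "claw": 0.3}, {"dx": -0.3, "dy": 0, "dz": 0, "rx": 0, "ry": 0, "rz": 0, "claw": 0.3}, {"dx": 0, "dy": 0, "dz": 0, "rx": 0, "ry": 0, "rz": 0, "claw": 0.3}, {"dx": 0, "dy": 0, "dz": 0, "rx": 0, "ry": 0, "rz": 0, "claw": 0.3}, {"dx": 0, "dy": 0, "dz": 0, "rx": 0, "ry": 0, "rz": 0, "claw": 0.3}]}}

```text
time_s: 13.55
ee_pos: [0.6165, -0.1065, 0.1286]
eef_rot: [3.141, -0.0, 1.572]
force: [-1.4, -0.0, 0.7]
grip_width: 0.0659
grip_force: 0.0
```

Run:
```python
from h import *
print(telemetry.get_obs()['ee_pos'],telemetry.get_obs()['eef_rot'])
p=shot('wrist');X=cloud(p);save(p,'w8.png')
print(ringfit(p,X,(.618,-.1115),.006,.018,.009,.035))
```

```text
[ 0.61653839 -0.10647274  0.12857984] [ 3.14141173e+00 -1.05821054e-04  1.57180584e+00]
(array([ 0.6181, -0.111 ]), np.float64(0.0223), np.float64(0.0097), 733)
```

{"op": "step_arm", "data": {"plan": [{"dx": -0.047, "dy": 0.015, "dz": 0.3, "rx": 0, "ry": 0, "rz": 0, "claw": 0.3}, {"dx": 0, "dy": 0, "dz": 0.3, "rx": 0, "ry": 0, "rz": 0, "claw": 0.3}, {"dx": 0, "dy": 0, "dz": 0.3, "rx": 0, "ry": 0, "rz": 0, "claw": 0.3}, {"dx": 0, "dy": 0, "dz": 0.18, "rx": 0, "ry": 0, "rz": 0, "claw": 0.3}, {"dx": 0, "dy": 0, "dz": 0, "rx": 0, "ry": 0, "rz": 0, "claw": 0.3}, {"dx": 0, "dy": 0, "dz": 0, "rx": 0, "ry": 0, "rz": 0, "claw": 0.3}, {"dx": 0, "dy": 0, "dz": 0, "rx": 0, "ry": 0, "rz": 0, "claw": 0.3}]}}

```text
time_s: 14.3
ee_pos: [0.6181, -0.1117, 0.0209]
eef_rot: [3.141, 0.0, 1.572]
force: [0.4, 0.5, 0.1]
grip_width: 0.0659
grip_force: 0.0
```

{"op": "step_arm", "data": {"plan": [{"dx": 0, "dy": 0, "dz": 0, "rx": 0, "ry": 0, "rz": 0, "claw": 0.6}, {"dx": 0, "dy": 0, "dz": 0, "rx": 0, "ry": 0, "rz": 0, "claw": 0.6}, {"dx": 0, "dy": 0, "dz": 0, "rx": 0, "ry": 0, "rz": 0, "claw": 0.6}, {"dx": 0, "dy": 0, "dz": 0, "rx": 0, "ry": 0, "rz": 0, "claw": 0.6}, {"dx": 0, "dy": 0, "dz": 0, "rx": 0, "ry": 0, "rz": 0, "claw": 0.6}, {"dx": 0, "dy": 0, "dz": 0, "rx": 0, "ry": 0, "rz": 0, "claw": 0.6}]}}

```text
time_s: 14.9
ee_pos: [0.6179, -0.1123, 0.0206]
eef_rot: [3.141, -0.0, 1.571]
force: [-0.4, 1.7, 3.1]
grip_width: 0.0451
grip_force: 25.0
```

{"op": "step_arm", "data": {"plan": [{"dx": 0, "dy": 0, "dz": -0.2, "rx": 0, "ry": 0, "rz": 0, "claw": 0.6}, {"dx": 0, "dy": 0, "dz": -0.3, "rx": 0, "ry": 0, "rz": 0, "claw": 0.6}, {"dx": 0, "dy": 0, "dz": -0.3, "rx": 0, "ry": 0, "rz": 0, "claw": 0.6}, {"dx": 0.2, "dy": -0.02, "dz": -0.25, "rx": 0, "ry": 0, "rz": 0, "claw": 0.6}, {"dx": 0.4, "dy": 0, "dz": 0, "rx": 0, "ry": 0, "rz": 0, "claw": 0.6}, {"dx": 0.45, "dy": 0, "dz": 0, "rx": 0, "ry": 0, "rz": 0, "claw": 0.6}, {"dx": 0.45, "dy": 0, "dz": 0, "rx": 0, "ry": 0, "rz": 0, "claw": 0.6}, {"dx": 0.45, "dy": 0, "dz": 0, "rx": 0, "ry": 0, "rz": 0, "claw": 0.6}, {"dx": 0.45, "dy": 0, "dz": 0, "rx": 0, "ry": 0, "rz": 0, "claw": 0.6}, {"dx": 0.45, "dy": 0, "dz": 0, "rx": 0, "ry": 0, "rz": 0, "claw": 0.6}]}}

```text
time_s: 15.9
ee_pos: [0.6156, 0.1745, 0.1253]
eef_rot: [-3.141, 0.0, 1.571]
force: [0.2, -0.3, -0.2]
grip_width: 0.0448
grip_force: 25.0
```

{"op": "step_arm", "data": {"plan": [{"dx": 0.4, "dy": 0, "dz": 0, "rx": 0, "ry": 0, "rz": 0, "claw": 0.6}, {"dx": 0.31, "dy": 0, "dz": 0, "rx": 0, "ry": 0, "rz": 0, "claw": 0.6}, {"dx": 0, "dy": 0, "dz": 0, "rx": 0, "ry": 0, "rz": 0, "claw": 0.6}, {"dx": 0, "dy": 0, "dz": 0, "rx": 0, "ry": 0, "rz": 0, "claw": 0.6}, {"dx": 0, "dy": 0, "dz": 0, "rx": 0, "ry": 0, "rz": 0, "claw": 0.6}]}}

```text
time_s: 16.4
ee_pos: [0.616, 0.2426, 0.1253]
eef_rot: [-3.141, 0.0, 1.57]
force: [0.2, 0.4, -1.0]
grip_width: 0.045
grip_force: 25.0
```

{"op": "step_arm", "data": {"plan": [{"dx": 0.004, "dy": -0.003, "dz": 0.2, "rx": 0, "ry": 0, "rz": 0, "claw": 0.6}, {"dx": 0, "dy": 0, "dz": 0.2, "rx": 0, "ry": 0, "rz": 0, "claw": 0.6}, {"dx": 0, "dy": 0, "dz": 0.15, "rx": 0, "ry": 0, "rz": 0, "claw": 0.6}, {"dx": 0, "dy": 0, "dz": 0, "rx": 0, "ry": 0, "rz": 0, "claw": 0.6}, {"dx": 0, "dy": 0, "dz": 0, "rx": 0, "ry": 0, "rz": 0, "claw": 0.6}, {"dx": 0, "dy": 0, "dz": 0, "rx": 0, "ry": 0, "rz": 0, "claw": 0.6}]}}

```text
time_s: 17.0
ee_pos: [0.6162, 0.244, 0.0716]
eef_rot: [3.14, -0.001, 1.57]
force: [0.1, -0.2, -0.4]
grip_width: 0.0446
grip_force: 25.0
```

Run:
```python
from h import *
w=shot('wrist');X=cloud(w);print(telemetry.get_obs()['ee_pos'],ringfit(w,X,(.615,.244),.054,.066,.059,.024))
```

```text
[0.61612333 0.24413233 0.07164394] (array([0.6165, 0.2453]), np.float64(0.0223), np.float64(0.0605), 1855)
```

{"op": "step_arm", "data": {"plan": [{"dx": -0.005, "dy": -0.005, "dz": 0.02, "rx": 0, "ry": 0, "rz": 0, "claw": 0.6}, {"dx": 0, "dy": 0, "dz": 0, "rx": 0, "ry": 0, "rz": 0, "claw": 0.6}, {"dx": 0, "dy": 0, "dz": 0, "rx": 0, "ry": 0, "rz": 0, "claw": 0.3}, {"dx": 0, "dy": 0, "dz": 0, "rx": 0, "ry": 0, "rz": 0, "claw": 0.3}, {"dx": 0, "dy": 0, "dz": 0, "rx": 0, "ry": 0, "rz": 0, "claw": 0.3}, {"dx": 0, "dy": 0, "dz": 0, "rx": 0, "ry": 0, "rz": 0, "claw": 0.3}, {"dx": 0, "dy": 0, "dz": -0.3, "rx": 0, "ry": 0, "rz": 0, "claw": 0.3}, {"dx": -0.2, "dy": -0.2, "dz": -0.4, "rx": 0, "ry": 0, "rz": 0, "claw": 0.3}, {"dx": -0.4, "dy": -0.4, "dz": -0.1, "rx": 0, "ry": 0, "rz": 0, "claw": 0.3}, {"dx": -0.4, "dy": -0.2, "dz": 0, "rx": 0, "ry": 0, "rz": 0, "claw": 0.3}]}}

```text
time_s: 18.05
ee_pos: [0.5391, 0.1486, 0.149]
eef_rot: [3.139, -0.001, 1.573]
force: [0.7, -0.6, -0.4]
grip_width: 0.0655
grip_force: 0.0
```

{"op": "step_arm", "data": {"plan": [{"dx": 0, "dy": 0, "dz": 0, "rx": 0, "ry": 0, "rz": 0, "claw": 0.3}, {"dx": 0, "dy": 0, "dz": 0, "rx": 0, "ry": 0, "rz": 0, "claw": 0.3}, {"dx": 0, "dy": 0, "dz": 0, "rx": 0, "ry": 0, "rz": 0, "claw": 0.3}]}}

```text
time_s: 18.35
ee_pos: [0.5408, 0.1494, 0.1472]
eef_rot: [3.141, -0.0, 1.571]
force: [0.7, -1.0, 0.2]
grip_width: 0.0653
grip_force: 0.0
```

Run:
```python
from h import *
print(telemetry.get_obs()['ee_pos'])
p=shot('wrist');X=cloud(p);save(p,'w9.png')
print(ringfit(p,X,(.6155,.2435),.038,.0455,.043,.026),ringfit(p,X,(.6155,.2435),.044,.06,.049,.05))
m=(np.hypot(X[...,0]-.6155,X[...,1]-.2435)<.024)&(X[...,2]>.038); q=X[m]
print(np.linalg.lstsq(np.c_[q[:,:2]-[.6155,.2435],np.ones(len(q))],q[:,2],rcond=None)[0])
s=shot('side')
for n,p in (('w',p),('s',s)):
  X=cloud(p);print(n,ringfit(p,X,(.465,.245),.0065,.016,.009,.06),ringfit(p,X,(.465,.245),.025,.04,.031,.06))
```

```text
[0.54077847 0.14938601 0.14721549]
(array([0.6157, 0.2447]), np.float64(0.0225), np.float64(0.0435), 1088) (array([0.6159, 0.2465]), np.float64(0.0376), np.float64(0.0485), 3109)
[0.00030194 0.00031103 0.043226  ]
w (array([0.4655, 0.2467]), np.float64(0.0415), np.float64(0.0099), 5354) (array([0.4663, 0.2465]), np.float64(0.0097), np.float64(0.0317), 395)
s (array([0.4641, 0.2459]), np.float64(0.0412), np.float64(0.0095), 1595) (array([0.4638, 0.2474]), np.float64(0.0103), np.float64(0.0308), 124)
```

View pics/w9.png

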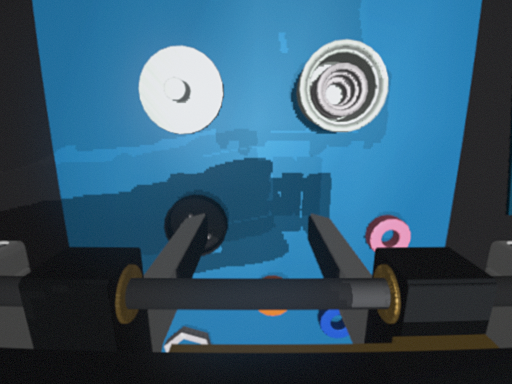

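The column is complete: wrist view (345,88), top at 43.2 mm and level. The lid's knob is at (177,90). I'll take the lid by its knob.

{"op": "step_arm", "data": {"plan": [{"dx": 0.32, "dy": -0.25, "dz": 0, "rx": 0, "ry": 0, "rz": 0, "claw": 0.3}, {"dx": 0.32, "dy": -0.25, "dz": 0.1, "rx": 0, "ry": 0, "rz": 0, "claw": 0.3}, {"dx": 0.325, "dy": -0.25, "dz": 0.3, "rx": 0, "ry": 0, "rz": 0, "claw": 0.3}, {"dx": 0, "dy": 0, "dz": 0.2, "rx": 0, "ry": 0, "rz": 0, "claw": 0.3}, {"dx": 0, "dy": 0, "dz": 0, "rx": 0, "ry": 0, "rz": 0, "claw": 0.3}, {"dx": 0, "dy": 0, "dz": 0, "rx": 0, "ry": 0, "rz": 0, "claw": 0.3}, {"dx": 0, "dy": 0, "dz": 0, "rx": 0, "ry": 0, "rz": 0, "claw": 0.3}]}}

```text
time_s: 19.15
ee_pos: [0.4667, 0.2447, 0.0887]
eef_rot: [3.14, -0.001, 1.57]
force: [0.1, -0.3, -0.2]
grip_width: 0.0656
grip_force: 0.0
```

Run:
```python
from h import *
o=telemetry.get_obs();print(o['ee_pos'],o['eef_rot'])
p=shot('wrist');X=cloud(p)
print(ringfit(p,X,(.465,.246),.0065,.016,.009,.06),ringfit(p,X,(.465,.246),.028,.036,.031,.02),ringfit(p,X,(.6155,.2445),.044,.06,.049,.05))
```

```text
[0.46665466 0.24472859 0.0886884 ] [ 3.14010745e+00 -6.31587280e-04  1.57014904e+00]
(array([0.4656, 0.2464]), np.float64(0.0415), np.float64(0.01), 6461) (array([0.4657, 0.2469]), np.float64(0.0099), np.float64(0.0319), 502) (array([0.6172, 0.2473]), np.float64(0.0355), np.float64(0.0484), 3313)
```

{"op": "step_arm", "data": {"plan": [{"dx": 0.018, "dy": -0.009, "dz": 0.25, "rx": 0, "ry": 0, "rz": 0, "claw": 0.3}, {"dx": 0, "dy": 0, "dz": 0.2, "rx": 0, "ry": 0, "rz": 0, "claw": 0.3}, {"dx": 0, "dy": 0, "dz": 0.13, "rx": 0, "ry": 0, "rz": 0, "claw": 0.3}, {"dx": 0, "dy": 0, "dz": 0, "rx": 0, "ry": 0, "rz": 0, "claw": 0.3}, {"dx": 0, "dy": 0, "dz": 0, "rx": 0, "ry": 0, "rz": 0, "claw": 0.3}, {"dx": 0, "dy": 0, "dz": 0, "rx": 0, "ry": 0, "rz": 0, "claw": 0.3}]}}

```text
time_s: 19.8
ee_pos: [0.4654, 0.2467, 0.0307]
eef_rot: [3.14, -0.001, 1.571]
force: [-0.3, 0.4, 0.2]
grip_width: 0.0657
grip_force: 0.0
```

{"op": "step_arm", "data": {"plan": [{"dx": 0, "dy": 0, "dz": 0, "rx": 0, "ry": 0, "rz": 0, "claw": 0.9}, {"dx": 0, "dy": 0, "dz": 0, "rx": 0, "ry": 0, "rz": 0, "claw": 0.9}, {"dx": 0, "dy": 0, "dz": 0, "rx": 0, "ry": 0, "rz": 0, "claw": 0.9}, {"dx": 0, "dy": 0, "dz": 0, "rx": 0, "ry": 0, "rz": 0, "claw": 0.9}, {"dx": 0, "dy": 0, "dz": 0, "rx": 0, "ry": 0, "rz": 0, "claw": 0.9}, {"dx": 0, "dy": 0, "dz": 0, "rx": 0, "ry": 0, "rz": 0, "claw": 0.9}, {"dx": 0, "dy": 0, "dz": 0, "rx": 0, "ry": 0, "rz": 0, "claw": 0.9}, {"dx": 0, "dy": 0, "dz": 0, "rx": 0, "ry": 0, "rz": 0, "claw": 0.9}, {"dx": 0, "dy": 0, "dz": 0, "rx": 0, "ry": 0, "rz": 0, "claw": 0.9}]}}

```text
time_s: 20.7
ee_pos: [0.4648, 0.2466, 0.0296]
eef_rot: [3.142, -0.0, 1.571]
force: [-0.1, -0.2, -0.2]
grip_width: 0.0187
grip_force: 25.0
```

{"op": "step_arm", "data": {"plan": [{"dx": 0, "dy": 0, "dz": -0.2, "rx": 0, "ry": 0, "rz": 0, "claw": 0.9}, {"dx": 0, "dy": 0, "dz": -0.3, "rx": 0, "ry": 0, "rz": 0, "claw": 0.9}, {"dx": 0, "dy": 0, "dz": -0.4, "rx": 0, "ry": 0, "rz": 0, "claw": 0.9}, {"dx": 0, "dy": 0.3, "dz": 0, "rx": 0, "ry": 0, "rz": 0, "claw": 0.9}, {"dx": 0, "dy": 0.4, "dz": 0, "rx": 0, "ry": 0, "rz": 0, "claw": 0.9}, {"dx": 0, "dy": 0.4, "dz": 0, "rx": 0, "ry": 0, "rz": 0, "claw": 0.9}, {"dx": -0.01, "dy": 0.4, "dz": 0, "rx": 0, "ry": 0, "rz": 0, "claw": 0.9}, {"dx": 0, "dy": 0, "dz": 0, "rx": 0, "ry": 0, "rz": 0, "claw": 0.9}, {"dx": 0, "dy": 0, "dz": 0, "rx": 0, "ry": 0, "rz": 0, "claw": 0.9}, {"dx": 0, "dy": 0, "dz": 0, "rx": 0, "ry": 0, "rz": 0, "claw": 0.9}]}}

```text
time_s: 21.7
ee_pos: [0.6139, 0.2457, 0.1194]
eef_rot: [-3.141, 0.0, 1.571]
force: [0.2, -0.1, -0.7]
grip_width: 0.0189
grip_force: 25.0
```

Run:
```python
from h import *
o=telemetry.get_obs();print(o['ee_pos'],o['eef_rot'],o['grip_width'])
for n in ['wrist','scene']:
  p=shot(n);X=cloud(p)
  m=(np.hypot(X[...,0]-.6155,X[...,1]-.245)<.04)&(X[...,2]>.09)&(X[...,2]<.106); q=X[m]
  print(n,ringfit(p,X,(.6155,.245),.09,.106,.099,.05),len(q),np.linalg.lstsq(np.c_[q[:,:2]-[.6155,.2435],np.ones(len(q))],q[:,2],rcond=None)[0])
```

```text
[0.61393193 0.24566565 0.11940886] [-3.14073888e+00  1.93175521e-04  1.57107637e+00] 0.018945437419504628
wrist (array([0.615 , 0.2508]), np.float64(0.0374), np.float64(0.0997), 7186) 6366 [0.00031647 0.00145063 0.09977653]
scene (array([0.6158, 0.2389]), np.float64(0.0408), np.float64(0.0985), 572) 458 [-0.00818531  0.00342132  0.09874692]
```

{"op": "step_arm", "data": {"plan": [{"dx": -0.005, "dy": 0.017, "dz": 0.15, "rx": 0, "ry": 0, "rz": 0, "claw": 0.9}, {"dx": 0, "dy": 0, "dz": 0.15, "rx": 0, "ry": 0, "rz": 0, "claw": 0.9}, {"dx": 0, "dy": 0, "dz": 0.1, "rx": 0, "ry": 0, "rz": 0, "claw": 0.9}, {"dx": 0, "dy": 0, "dz": 0, "rx": 0, "ry": 0, "rz": 0, "claw": 0.9}, {"dx": 0, "dy": 0, "dz": 0, "rx": 0, "ry": 0, "rz": 0, "claw": 0.9}, {"dx": 0, "dy": 0, "dz": 0, "rx": 0, "ry": 0, "rz": 0, "claw": 0.9}]}}

```text
time_s: 22.4
ee_pos: [0.6167, 0.2452, 0.0802]
eef_rot: [3.141, -0.0, 1.571]
force: [0.8, -0.9, -1.6]
grip_width: 0.0188
grip_force: 25.0
```

Run:
```python
from h import *
o=telemetry.get_obs();print(o['ee_pos'],o['force'])
for n in ['scene','side']:
  p=shot(n)
  c=(336,150) if n=='scene' else (162,262)
  q=p['img'][c[1]-45:c[1]+45,c[0]-50:c[0]+50];cv2.imwrite('pics/%s10.png'%n,cv2.resize(q[:,:,::-1],None,fx=4,fy=4,interpolation=2))
a=np.hstack([cv2.imread('pics/scene10.png'),cv2.imread('pics/side10.png')]);cv2.imwrite('pics/l10.png',a)
```

```text
[0.61674429 0.24517763 0.08016973] [ 0.75384975 -0.91881865 -1.62938377]
```

View pics/l10.png

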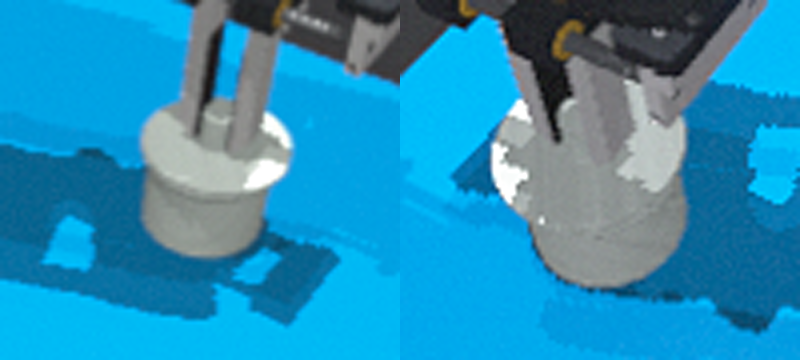

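Both views show the lid level and centred just above the rim. I'll lower it the last few millimetres.

{"op": "step_arm", "data": {"plan": [{"dx": 0, "dy": -0.006, "dz": 0.02, "rx": 0, "ry": 0, "rz": 0, "claw": 0.9}, {"dx": 0, "dy": 0, "dz": 0.02, "rx": 0, "ry": 0, "rz": 0, "claw": 0.9}, {"dx": 0, "dy": 0, "dz": 0.01, "rx": 0, "ry": 0, "rz": 0, "claw": 0.9}, {"dx": 0, "dy": 0, "dz": 0, "rx": 0, "ry": 0, "rz": 0, "claw": 0.9}, {"dx": 0, "dy": 0, "dz": 0, "rx": 0, "ry": 0, "rz": 0, "claw": 0.9}, {"dx": 0, "dy": 0, "dz": 0, "rx": 0, "ry": 0, "rz": 0, "claw": 0.9}]}}

```text
time_s: 23.1
ee_pos: [0.6159, 0.2451, 0.0747]
eef_rot: [3.142, -0.0, 1.571]
force: [-0.6, 0.4, -1.1]
grip_width: 0.0186
grip_force: 25.0
```

{"op": "step_arm", "data": {"plan": [{"dx": 0, "dy": 0, "dz": 0.007, "rx": 0, "ry": 0, "rz": 0, "claw": 0.9}, {"dx": 0, "dy": 0, "dz": 0, "rx": 0, "ry": 0, "rz": 0, "claw": 0.9}, {"dx": 0, "dy": 0, "dz": 0, "rx": 0, "ry": 0, "rz": 0, "claw": 0.9}]}}

```text
time_s: 23.4
ee_pos: [0.616, 0.2451, 0.0746]
eef_rot: [3.141, -0.0, 1.571]
force: [-3.7, -1.6, 6.4]
grip_width: 0.0188
grip_force: 25.0
```

Contact at the expected height, so I'll release and retreat.

{"op": "step_arm", "data": {"plan": [{"dx": 0, "dy": 0, "dz": 0, "rx": 0, "ry": 0, "rz": 0, "claw": 0.5}, {"dx": 0, "dy": 0, "dz": 0, "rx": 0, "ry": 0, "rz": 0, "claw": 0.5}, {"dx": 0, "dy": 0, "dz": 0, "rx": 0, "ry": 0, "rz": 0, "claw": 0.5}, {"dx": 0, "dy": 0, "dz": 0, "rx": 0, "ry": 0, "rz": 0, "claw": 0.5}, {"dx": 0, "dy": 0, "dz": 0, "rx": 0, "ry": 0, "rz": 0, "claw": 0.5}, {"dx": 0, "dy": 0, "dz": -0.3, "rx": 0, "ry": 0, "rz": 0, "claw": 0.5}, {"dx": 0, "dy": 0, "dz": -0.4, "rx": 0, "ry": 0, "rz": 0, "claw": 0.5}, {"dx": -0.4, "dy": 0, "dz": -0.1, "rx": 0, "ry": 0, "rz": 0, "claw": 0.5}, {"dx": -0.4, "dy": 0, "dz": 0, "rx": 0, "ry": 0, "rz": 0, "claw": 0.5}, {"dx": -0.2, "dy": 0, "dz": 0, "rx": 0, "ry": 0, "rz": 0, "claw": 0.5}]}}

```text
time_s: 24.4
ee_pos: [0.6159, 0.1426, 0.1545]
eef_rot: [3.141, 0.0, 1.569]
force: [-0.3, 0.6, 0.4]
grip_width: 0.0475
grip_force: 0.0
```

{"op": "step_arm", "data": {"plan": [{"dx": 0, "dy": 0, "dz": 0, "rx": 0, "ry": 0, "rz": 0, "claw": 0.5}, {"dx": 0, "dy": 0, "dz": 0, "rx": 0, "ry": 0, "rz": 0, "claw": 0.5}, {"dx": 0, "dy": 0, "dz": 0, "rx": 0, "ry": 0, "rz": 0, "claw": 0.5}]}}

```text
time_s: 24.7
ee_pos: [0.6158, 0.1461, 0.1538]
eef_rot: [-3.142, -0.0, 1.572]
force: [-0.6, 0.3, 0.3]
grip_width: 0.0474
grip_force: 0.0
```

Run:
```python
from h import *
print(telemetry.get_obs()['ee_pos'])
p=shot('wrist');X=cloud(p);s=shot('side');save(s,'s11.png')
for n,p in (('w',p),('s',s)):
  X=cloud(p);d=np.hypot(X[...,0]-.6155,X[...,1]-.245);m=(d<.038)&(d>.014)&(X[...,2]>.045)&(X[...,2]<.065); q=X[m]
  print(n,ringfit(p,X,(.6155,.245),.045,.065,.054,.05),np.linalg.lstsq(np.c_[q[:,:2]-[.6155,.2435],np.ones(len(q))],q[:,2],rcond=None)[0],ringfit(p,X,(.6155,.245),.07,.085,.076,.03))
```

```text
[0.6158324  0.1460734  0.15382523]
w (array([0.617 , 0.2453]), np.float64(0.0416), np.float64(0.0549), 7241) [ 0.00010786 -0.00137525  0.05491908] (array([0.6169, 0.2452]), np.float64(0.0098), np.float64(0.0768), 550)
s (array([0.6148, 0.245 ]), np.float64(0.0417), np.float64(0.0544), 1409) [-0.00223306 -0.0066586   0.05442204] (array([0.6141, 0.2452]), np.float64(0.0103), np.float64(0.076), 102)
```

View pics/s11.png

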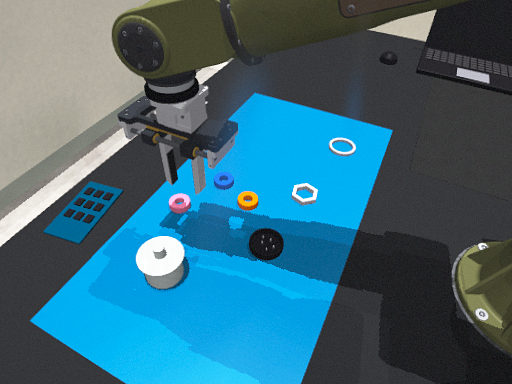

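The lid is seated level at side view (161,260), with the flange top at 54 mm. The nut and wide ring have not moved.

```bash
python3 -c "
from station import hand_in
print(hand_in())"
```

```text
the job is handed in; nothing more can be done
None
```

The three rings are in the tube in the order thick, medium, thin, the lid is seated level on the rim, the nut and wide ring were left where they lay, and the job was handed in at about 25 s.

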